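# Check junction boxes back into stock with the stores binder

## Robot

A 6-joint arm with a two-finger parallel gripper is mounted at the origin on the work surface. World frame = base frame: x ahead of the robot, y to its left, z up, the work surface at z = 0. Lengths are in mm, angles in rad, forces in N, time in s.
With the tool pointing down it reaches from about 300 to 775 mm from the base axis. Payload 14.6 kg.
Tool frame: the origin (TCP) lies on the centre line of the jaws, within the pads' length; the fingertips stand ahead of it and the grasp point (between the pads) is the TCP (manip.tip_reach is the z of the fingertips in the tool frame, in mm); z points along the fingers, y is the direction in which the jaws open and shut (so a half turn about z gives the same grasp; the last joint's range is limited). The gripper opens to 94 mm and grips with 3 to 60 N. Pads are 16 mm wide; open, the fingers measure 119 mm over their backs; the gripper's body (75 mm by 177 mm) begins 78 mm behind the grasp point.
Start: joints at [1.172, 0.3, 1.521, -0, 1.321, -0.067], TCP at [179.157, 519.992, 224.446] pointing down, gripper open.
Joint ranges: [-3.03, 3.03], [-0.79, 2.21], [0.23, 2.52], [-1.04, 4.18], [0, 3.07], [-2.55, 2.55]. Speed limits (rad/s): [2.22, 2.22, 2.57, 3.14, 3.14, 3.14].

## Interface

Orientations are given as [roll, pitch, yaw] about the fixed x, y, z axes, in that order (R = Rz(yaw) Ry(pitch) Rx(roll)).
In Python, from cell import manip, camera, search_frame, masks_of, tip_of gives the robot as it stands.
- The arm moves only by the tool send_rows, never from a script. Its argument "plan" is a list of rows, each an object with "travel": the shift along the tool's x, y, z in mm, a list of three; "delta_rot": the turn, a rotation vector about the tool's x, y, z in degrees, a list of three; "fingers": the gripper's target within -1 to 1 (shut at 1, half-way at 0, fully open at -1). In form: [{"travel": [dx, dy, dz], "delta_rot": [wx, wy, wz], "fingers": fingers}, ...]. A call has 1 to 20 rows; each row shifts and turns the commanded pose from where the row before left it, along the tool's axes as they then stand; what a row does not reach is not made up. A row lasts 1/8 s, in which the tool goes at most 62.5 mm and 10.7 degrees, less where a joint would pass 70% of its speed; a pose out of reach is approached as far as the arm can. A call is refused whole if a number of a shift passes 62.5 or a number of a turn 10.7, either way. A call with a gripper value outside its range is refused whole. The fingers move at their own pace and stop on an object; "grip_force" is the grip in N (left out, the last holds). Time passes only in rows, so rows that do not move let the fingers close. It gives the time, the measured TCP pose, the force and the opening at its end, in the units of the state.
- manip.read_state(): the state, without advancing time (a new reading comes with each control period).
- camera(name): name is "scene" or "top"; returns a dict with "color" (400x640x3 uint8, red, green, blue), "z_map" (400x640 float32, mm along the optical axis (not along the pixel's ray), 0 where there is no reading), "fov_y" (degrees; the focal length in pixels is half the picture's height over the tangent of half this angle, whatever the lens; pixels are square), "cx", "cy" (the principal point, pixels), "world_from_camera" (4x4, takes a point from camera to world coordinates). Camera axes: x right, y up, looking along -z (the intrinsics and any distortion apply to the point x, -y, -z); pixel columns grow to the right and rows downward; lengths in mm; the calibration is good to about 2 mm. A picture is of the moment at which its call begins.
- manip.sign_off(): hands the job in, once; it reports no verdict.
Trained networks look in the newest picture that a camera, given by its name, has taken for a name from the list of things; names that differ only in an ending like _2 or _b are one class to them, and where a whole thing is asked for, a point or a joint stands for the part that bears it (a point fixed in the world has none). Each returns a list of dicts, best first, with "confidence" (0 to 1); they miss things now and then, are a little off and sometimes report something else, mostly with a low value. They report only what shows in the picture. A call takes as long as a camera call.
- search_frame(name, camera): "at" ([x, y, z] in mm, in the coordinates of the camera as it stood for that picture, good to about 4 mm: the middle of the surface that is visible of it).
- masks_of(name, camera): "region" (400x640 bool, what is visible of it).
- tip_of(name, camera): "at" ([x, y, z] in mm, in the coordinates of the camera as it stood for that picture, good to about 4 mm: a listed point, or the origin of a listed thing).
The state is a dict: "clock": time; "joints": joint angles; "qd": joint speeds; "effort": joint torques, N m; "eef_pos": TCP position; "eef_rot": TCP orientation; "wrist_force": force on the tool from outside, world axes, zero at the start; "moment": the same for the moment, N m; "finger_gap": finger opening in mm.
Only numpy, scipy, OpenCV 4.12 (cv2) and the standard library are available. Lean on these libraries where they do the work, as an engineer would, in place of code of your own. Each camera call takes 0.05 s, during which the arm holds its last target. There are 200 camera calls.

## Task

Book the returned square junction boxes back into stock: first turn the stiff tabbed divider in the ring binder right over to the left so that the check sheet under it can be read. Then, with the book open there, press the lid of every square box fully home and stand all of them, lid up and flat on the floor, in the brown tray. When all are packed, turn the divider back over to the right so that it lies flat as before; leave the other things on the bench alone.

Things in the scene. Friction and masses are not known exactly. Their poses are not given: they have to be found in the camera images.
- divider (a joint): turn of the stiff grey-brown board divider about the binder's rings, rad: 0 = flat on the right-hand sheets, front face up, as at the start; pi/2 = upright; 3.14 = flat on the left-hand sheets, back face up. It turns freely, 110 g; its own weight lays it down on either side. The axis is the level line through binder_hinge along the binder's x.
- divider_tab (a point): middle of the divider's tab, 176 mm from the turning line. The divider is 3 mm thick, 205 mm long along the rings, and reaches from 20 to 162 mm from the line; the tab, 64 mm wide and 3 mm thick, in the middle of its free edge, sticks out to 188 mm. Lying flat, the tab hangs free past the binder's edge, 34 mm of air below it, on the left as on the right.
- binder_hinge (a point): middle of the line on which the divider turns, 36 mm above the bench, midway between the two steel rings, in their centres. x runs along the spine, away from the robot; y points to the left-hand cover; z up. The rings are 56 mm across, 60 mm either way along x, their tops 64 mm above the bench.
- binder: dark A5 ring binder lying open on the bench; it does not move. Origin on the bench under binder_hinge, same axes. Its covers are 3 mm thick, 225 mm along x, and end 168 mm either side of the spine line. A stack of sheets on each side reaches from 20 to 150 mm from that line, 210 mm along x, its top 34 mm above the bench.
- tray: dark brown shallow stock tray, 235 mm (its x) by 170 mm (its y), walls 5 mm thick and 28 mm high over the bench, floor 5 mm thick; it does not move. Origin at the centre of its underside on the bench, z up. It holds four boxes, two by two.
- box1_center (a point): a pale grey square junction box, 64 by 64 mm, 46 mm tall with its lid home, about 160 g, standing lid up on the bench; this point is on its upright axis, 23 mm above its underside; x and y along its sides, z up through the lid. Absent (None) in some runs.
- box1_lid (a joint): how far that box's lid stands proud, m: 0 = fully home, at most 0.012. The lid, 64 by 64 mm, is the top 16 mm of the box; it slides straight up and down in a tight press fit: about 8 N moves it and it stays where it is left. While proud, a dark band shows under it and its top is that much more than 46 mm above the box's underside. None if absent.
- box2_center (a point): a pale grey square junction box, 64 by 64 mm, 46 mm tall with its lid home, about 160 g, standing lid up on the bench; this point is on its upright axis, 23 mm above its underside; x and y along its sides, z up through the lid. Absent (None) in some runs.
- box2_lid (a joint): how far that box's lid stands proud, m: 0 = fully home, at most 0.012. The lid, 64 by 64 mm, is the top 16 mm of the box; it slides straight up and down in a tight press fit: about 8 N moves it and it stays where it is left. While proud, a dark band shows under it and its top is that much more than 46 mm above the box's underside. None if absent.
- box3_center (a point): a pale grey square junction box, 64 by 64 mm, 46 mm tall with its lid home, about 160 g, standing lid up on the bench; this point is on its upright axis, 23 mm above its underside; x and y along its sides, z up through the lid. Absent (None) in some runs.
- box3_lid (a joint): how far that box's lid stands proud, m: 0 = fully home, at most 0.012. The lid, 64 by 64 mm, is the top 16 mm of the box; it slides straight up and down in a tight press fit: about 8 N moves it and it stays where it is left. While proud, a dark band shows under it and its top is that much more than 46 mm above the box's underside. None if absent.
- box4_center (a point): a pale grey square junction box, 64 by 64 mm, 46 mm tall with its lid home, about 160 g, standing lid up on the bench; this point is on its upright axis, 23 mm above its underside; x and y along its sides, z up through the lid. Absent (None) in some runs.
- box4_lid (a joint): how far that box's lid stands proud, m: 0 = fully home, at most 0.012. The lid, 64 by 64 mm, is the top 16 mm of the box; it slides straight up and down in a tight press fit: about 8 N moves it and it stays where it is left. While proud, a dark band shows under it and its top is that much more than 46 mm above the box's underside. None if absent.
- isolator: bystander: a grey rotary isolator switch, 85 mm square, 72 mm tall; origin at its underside. To be left alone.
- ceilingbox: bystander: a round pale ceiling box with two side spouts, 84 mm across, 30 mm tall; origin at its underside. To be left alone.
- screwdriver: bystander: a black-handled screwdriver, 200 mm long, lying; origin at its underside. To be left alone.
- taperoll: bystander: a black roll of tape, 62 mm across, 19 mm tall, lying flat; origin at its underside. To be left alone.

How it is judged (in metres and radians):
On the way, in this order (a step that is already met when the one before it is completed fails the run):
1. the divider lies flat on the left-hand sheets (joint above 3.0 rad) (value of joint divider above 3 rad), for 0.2 s.
2. with the divider still over on the left, every box that is present has its lid home (within 2 mm) and stands upright on the tray's floor (value of joint divider above 2.9 rad and x of box1_center in the frame of tray between -0.085 and 0.085 m and y of box1_center in the frame of tray between -0.053 and 0.053 m and height (world z) of each of box1_center, box2_center, box3_center, box4_center below 0.036 m and angle between each of box1_center, box2_center, box3_center, box4_center's own z axis and vertical below 0.12 rad and value of joint each of box1_lid, box2_lid, box3_lid, box4_lid below 0.002 m and x of box2_center in the frame of tray between -0.085 and 0.085 m and y of box2_center in the frame of tray between -0.053 and 0.053 m and x of box3_center in the frame of tray between -0.085 and 0.085 m and y of box3_center in the frame of tray between -0.053 and 0.053 m and x of box4_center in the frame of tray between -0.085 and 0.085 m and y of box4_center in the frame of tray between -0.053 and 0.053 m), for 0.2 s.
At the end, for the whole second after the job is handed in: the divider lies flat on the right again (joint under 0.12 rad); every box present stands on the floor of the tray, inside its walls, upright within 0.12 rad and at rest, with its lid home within 2 mm; the robot touches nothing (value of joint divider below 0.12 rad and x of box1_center in the frame of tray between -0.085 and 0.085 m and y of box1_center in the frame of tray between -0.053 and 0.053 m and height (world z) of each of box1_center, box2_center, box3_center, box4_center below 0.036 m and angle between each of box1_center, box2_center, box3_center, box4_center's own z axis and vertical below 0.12 rad and value of joint each of box1_lid, box2_lid, box3_lid, box4_lid below 0.002 m and x of box2_center in the frame of tray between -0.085 and 0.085 m and y of box2_center in the frame of tray between -0.053 and 0.053 m and x of box3_center in the frame of tray between -0.085 and 0.085 m and y of box3_center in the frame of tray between -0.053 and 0.053 m and x of box4_center in the frame of tray between -0.085 and 0.085 m and y of box4_center in the frame of tray between -0.053 and 0.053 m and linear speed of each of box1, box2, box3, box4 below 0.03 m/s).
It fails at once if the isolator is moved more than 30 mm (distance of isolator from where it was at the start of the episode above 0.03 m).
It fails at once if the ceilingbox is moved more than 30 mm (distance of ceilingbox from where it was at the start of the episode above 0.03 m).
It fails at once if the screwdriver is moved more than 30 mm (distance of screwdriver from where it was at the start of the episode above 0.03 m).
It fails at once if the taperoll is moved more than 30 mm (distance of taperoll from where it was at the start of the episode above 0.03 m).
Of box1, box2, box3, box4 only 2 to 4 are there at a start; the rules pass over those that are not, and their reading is None.
At some moment in a run one of box1, box2, box3, box4 may be knocked a few centimetres aside while the robot is not near it.
It also fails if it takes over 210 s, if anything falls off the work surface, if the arm or the gripper's body presses on something with over 40 N, if the wrist force passes 120 N, or if a joint passes its speed limit or range.

## Working session

There is one attempt and no reset: what is moved stays moved. The work goes in short steps, Python scripts to look and compute and a tool call to move; the robot and the scene stay as the last step left them, time stands still between calls to the robot, and variables do not carry over. Pictures are saved under pics/ and viewed, about 12 in all and at most 16, crops included, and the job is handed in when it is done.

Besides the shell and the picture viewer there is one more tool, called by a JSON object that holds its "fn" and its "kwargs", one argument or row to a line. send_rows: Moves the arm, as the interface text tells. Its arguments: {"type":"object","properties":{"plan":{"type":"array"},"grip_force":{"type":"number"}},"required":["plan"]}

```bash
mkdir -p pics; ls; cat > h.py <<'E'
import numpy as np, cv2
from cell import manip, camera, search_frame, masks_of, tip_of
def cloud(c):
    f=200/np.tan(np.radians(c["fov_y"])/2); v,u=np.mgrid[:400,:640]; z=c["z_map"]
    p=np.stack([(u-c["cx"])*z/f,-(v-c["cy"])*z/f,-z,np.ones_like(z)],-1)
    w=(p@np.array(c["world_from_camera"]).T)[...,:3]; w[z==0]=np.nan; return w
def W(c,at): return (np.array(c["world_from_camera"])@np.r_[at,1])[:3]
E
python3 - <<'E'
from h import *
print(manip.read_state(), manip.tip_reach)
for n in ("top","scene"):
    c=camera(n); cv2.imwrite(f"pics/{n}0.png",c["color"][...,::-1])
    print(n,c["fov_y"],c["cx"],c["cy"],np.round(c["world_from_camera"],3).tolist(),[k for k in c])
    for t in ("binder_hinge","divider_tab","tray","box1_center","isolator","ceilingbox","screwdriver","taperoll"):
        print(t,[(np.round(W(c,d["at"])).tolist(),round(d["confidence"],2)) for d in tip_of(t,n)[:6]])
E
```

```text
pics
{'clock': 0.0, 'joints': array([ 1.17240548e+00,  3.00480006e-01,  1.52159450e+00, -1.71299580e-05,
        1.32070729e+00, -6.66141629e-02]), 'qd': array([-0.00146738, -0.00215022,  0.00032605,  0.00058305,  0.00014719,
       -0.00107419]), 'effort': array([-4.54082314e-03, -5.31827080e+01, -3.52723968e+01,  7.06325099e-02,
        2.46755633e-02, -4.32681884e-05]), 'eef_pos': array([179.06524936, 519.77126674, 223.8757612 ]), 'eef_rot': array([-3.14040505e+00, -6.25996196e-05,  2.80982018e+00]), 'wrist_force': array([-0.04625014, -0.33500864,  0.02616325]), 'moment': array([ 0.00780279,  0.03749083, -0.05994968]), 'finger_gap': 93.65343025057783} 19.0
top 56.91484370358935 315.74668427276964 194.09953052605832 [[-0.02, 0.994, -0.105, 513.307], [-1.0, -0.021, -0.011, -69.046], [-0.013, 0.104, 0.994, 918.437], [0.0, 0.0, 0.0, 1.0]] ['color', 'z_map', 'fov_y', 'cx', 'cy', 'world_from_camera']
binder_hinge [([512.0, 250.0, 37.0], 0.85)]
divider_tab [([519.0, 73.0, 34.0], 0.81)]
tray [([584.0, -81.0, -6.0], 0.75), ([767.0, 28.0, -3.0], 0.68)]
box1_center [([581.0, -382.0, 22.0], 0
[... 162 characters left out ...]
0.6)]
scene 48.457801816830965 317.83862253722356 193.27249856187186 [[-0.325, -0.617, 0.717, 1484.172], [0.946, -0.215, 0.243, 213.751], [0.004, 0.757, 0.653, 840.329], [0.0, 0.0, 0.0, 1.0]] ['color', 'z_map', 'fov_y', 'cx', 'cy', 'world_from_camera']
binder_hinge [([512.0, 252.0, 31.0], 0.86), ([461.0, -402.0, 23.0], 0.5)]
divider_tab [([519.0, 76.0, 36.0], 0.83)]
tray [([586.0, -87.0, -4.0], 0.66)]
box1_center [([578.0, -382.0, 25.0], 0.82), ([583.0, -253.0, 21.0], 0.48)]
isolator [([732.0, -264.0, 2.0], 0.74), ([771.0, 227.0, -1.0], 0.7)]
ceilingbox [([762.0, 32.0, 2.0], 0.67), ([732.0, -264.0, 0.0], 0.15)]
screwdriver [([771.0, 232.0, 3.0], 0.67)]
taperoll [([772.0, -75.0, -1.0], 0.91)]
```

View pics/top0.png

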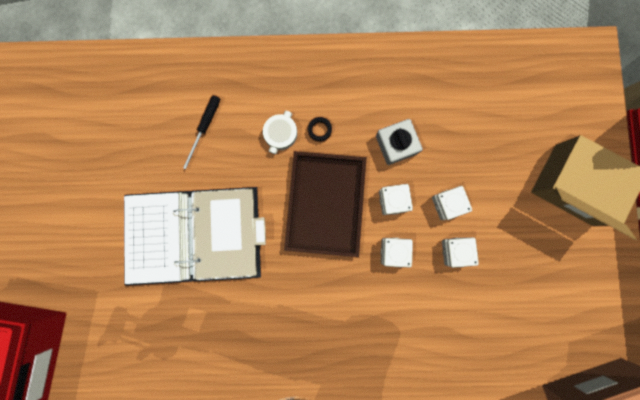

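View pics/scene0.png

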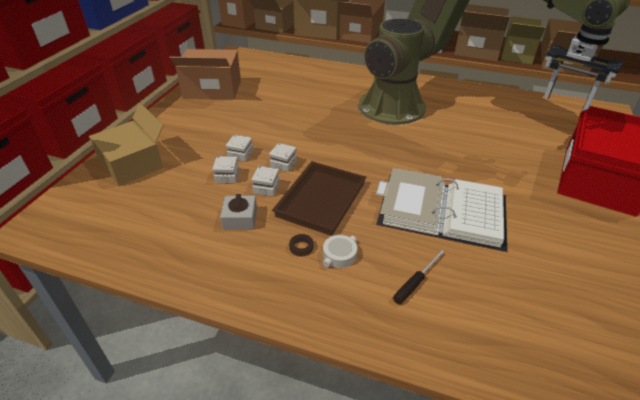

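```bash
cat >> h.py <<'E'
def boxes(n="top"):
    """pale tops between z=38 and 66 mm: min-area rectangles in world xy"""
    c=camera(n); w=cloud(c); hsv=cv2.cvtColor(c["color"],cv2.COLOR_RGB2HSV)
    m=((w[...,2]>38)&(w[...,2]<68)&(hsv[...,2]>120)&(hsv[...,1]<70)).astype(np.uint8)
    m=cv2.morphologyEx(m,cv2.MORPH_OPEN,np.ones((3,3),np.uint8))
    k,l,s,_=cv2.connectedComponentsWithStats(m); out=[]
    for i in range(1,k):
        if s[i,4]<300: continue
        p=w[l==i]; z=np.median(p[:,2]); q=p[abs(p[:,2]-z)<6][:,:2].astype(np.float32); r=cv2.minAreaRect(q)
        out.append(r); print(n,"c",np.round(r[0],1),"size",np.round(r[1],1),"ang",round(r[2],1),"z",round(float(z),1),"px",s[i,:2],s[i,4])
    return c,w
E
python3 - <<'E'
from h import *
for n in ("top","scene"):
    c,w=boxes(n)
    for t in ("tray","divider_tab","binder"):
        for d in masks_of(t,n)[:2]:
            p=w[d["region"]]; p=p[np.isfinite(p[:,0])]; r=cv2.minAreaRect(p[:,:2].astype(np.float32))
            print(n,t,round(d["confidence"],2),np.round(r[0]),np.round(r[1]),round(r[2],1),"z",np.percentile(p[:,2],[5,50,95]).round(1))
E
```

```text
top c [ 731.1 -264.3] size [84.3 83.3] ang 19.7 z 49.6 px [379 120] 778
top c [ 588.8 -249. ] size [63.7 64.7] ang 6.1 z 55.6 px [381 185] 744
top c [ 577.5 -383.2] size [63.9 63.2] ang 18.5 z 54.8 px [437 187] 728
top c [ 464.5 -245.4] size [65.2 62.2] ang 88.3 z 55.2 px [383 239] 768
top c [ 462.  -396.5] size [63.3 64.5] ang 3.1 z 52.7 px [447 238] 770
top c [204.6 575.1] size [  6.  105.2] ang 80.3 z 53.5 px [ 30 351] 410
top tray 0.71 [ 464. -246.] [64. 64.] 86.2 z [51.5 55.1 58. ]
top tray 0.47 [517. 151.] [205. 174.] 2.5 z [34.7 37.3 39.8]
top divider_tab 0.72 [517. 148.] [205. 168.] 2.3 z [34.7 37.3 39.8]
top binder 0.56 [513. 244.] [225. 359.] 2.3 z [ 3.7 34.8 39.3]
scene c [ 581.8 -383.4] size [64.5 63.2] ang 20.6 z 53.5 px [213 157] 314
scene c [ 592.3 -249.6] size [65.  63.2] ang 7.5 z 54.5 px [252 167] 351
scene c [ 733.3 -264.9] size [84.7 83.1] ang 19.2 z 48.6 px [220 196] 422
scene tray 0.88 [566. -90.] [198. 287.] 83.9 z [ 1.3  5.1 28. ]
scene divider_tab 0.62 [493. 145.] [262. 177.] 2.6 z [33.9 36.7 39.5]
scene divider_tab 0.58 [ 469. -245.] [60. 62.] 86.5 z [45.4 53.7 56.9]
scene binder 0.68 [494. 240.] [273. 354.] 2.3 z [ 2.2 33.4 38.7]
```

The pictures show four boxes around top-view pixels (397,200), (455,203), (398,253) and (461,253). The tray is at (326,205), and the binder is open with its tab at (260,231). Next I'll refine the tab and tray positions.

```bash
python3 - <<'E'
from h import *
c=camera("top"); w=cloud(c); P=w.reshape(-1,3); P=P[np.isfinite(P[:,0])]
t=P[(abs(P[:,0]-518)<60)&(P[:,1]>50)&(P[:,1]<84)&(P[:,2]>28)&(P[:,2]<44)]
r=cv2.minAreaRect(t[:,:2].astype(np.float32)); print("tab",len(t),r,np.median(t[:,2]),t.min(0),t.max(0))
t=P[(abs(P[:,0]-585)<160)&(abs(P[:,1]+84)<125)&(P[:,2]>18)&(P[:,2]<34)]
r=cv2.minAreaRect(t[:,:2].astype(np.float32)); print("tray",len(t),r)
c=camera("scene"); w=cloud(c); P=w.reshape(-1,3); P=P[np.isfinite(P[:,0])]
t=P[(abs(P[:,0]-518)<60)&(P[:,1]>50)&(P[:,1]<84)&(P[:,2]>28)&(P[:,2]<44)]
r=cv2.minAreaRect(t[:,:2].astype(np.float32)); print("tab",len(t),r,np.median(t[:,2]))
t=P[(abs(P[:,0]-585)<160)&(abs(P[:,1]+84)<125)&(P[:,2]>20)&(P[:,2]<34)]
r=cv2.minAreaRect(t[:,:2].astype(np.float32)); print("tray",len(t),r)
E
```

```text
tab 217 ((520.4649658203125, 73.86698150634766), (62.695255279541016, 19.365528106689453), 2.4657561779022217) 37.436037130076784 [489.51218051  62.94776968  32.64355647] [551.53770715  82.77294859  41.46323197]
tray 1639 ((604.265869140625, -59.3226318359375), (228.9095458984375, 278.7760925292969), 83.7437515258789)
tab 113 ((519.7883911132812, 73.07275390625), (67.98567962646484, 20.85211181640625), 1.7502166032791138) 36.44545421892144
tray 1013 ((600.5928344726562, -61.21826171875), (229.7401580810547, 273.5152282714844), 84.02742767333984)
```

{"fn": "send_rows", "kwargs": {
  "plan": [
    {"travel":[0,0,0],"delta_rot":[0,0,9.8],"fingers":-1},
    {"travel":[0,0,0],"delta_rot":[0,0,9.8],"fingers":-1},
    {"travel":[0,0,0],"delta_rot":[0,0,9.8],"fingers":-1},
    {"travel":[0,0,0],"delta_rot":[0,0,9.8],"fingers":-1},
    {"travel":[0,0,0],"delta_rot":[0,0,9.8],"fingers":-1},
    {"travel":[0,0,0],"delta_rot":[0,0,9.8],"fingers":-1},
    {"travel":[0,0,0],"delta_rot":[0,0,9.9],"fingers":-1},
    {"travel":[-38.4,26.9,6.7],"delta_rot":[0,0,0],"fingers":-1},
    {"travel":[-38.4,26.9,6.7],"delta_rot":[0,0,0],"fingers":-1},
    {"travel":[-38.4,26.9,6.7],"delta_rot":[0,0,0],"fingers":-1},
    {"travel":[-38.4,26.9,6.7],"delta_rot":[0,0,0],"fingers":-1},
    {"travel":[-38.4,26.9,6.7],"delta_rot":[0,0,0],"fingers":-1},
    {"travel":[-38.4,26.9,6.7],"delta_rot":[0,0,0],"fingers":-1},
    {"travel":[-38.4,26.9,6.7],"delta_rot":[0,0,0],"fingers":-1},
    {"travel":[-38.4,26.9,6.7],"delta_rot":[0,0,0],"fingers":-1},
    {"travel":[-38.4,26.9,6.7],"delta_rot":[0,0,0],"fingers":-1},
    {"travel":[-38.4,26.9,6.7],"delta_rot":[0,0,0],"fingers":-1},
    {"travel":[-38.4,26.9,6.7],"delta_rot":[0,0,0],"fingers":-1},
    {"travel":[-38.4,26.9,6.7],"delta_rot":[0,0,0],"fingers":-1}
  ]
}}

```text
clock: 3.78
eef_pos: [521.0, 71.1, 143.9]
eef_rot: [3.141, -0.0, 1.611]
wrist_force: [0.1, -0.0, -0.2]
finger_gap: 94.2
```

```bash
python3 - <<'E'
from h import *
c=camera("top"); w=cloud(c); P=w.reshape(-1,3); P=P[np.isfinite(P[:,0])]
t=P[(P[:,0]>430)&(P[:,0]<730)&(P[:,1]>-195)&(P[:,1]<35)&(P[:,2]>18)&(P[:,2]<34)]
r=cv2.minAreaRect(t[:,:2].astype(np.float32)); print("tray",len(t),r)
g=c["color"].astype(int).sum(-1); b=w[(g<170)&(w[...,0]>430)&(w[...,0]<730)&(w[...,1]>-195)&(w[...,1]<35)]
r=cv2.minAreaRect(b[:,:2].astype(np.float32)); print("tray dark",len(b),r)
E
```

```text
tray 1514 ((592.865966796875, -62.51775360107422), (220.6168670654297, 256.8494873046875), 83.74435424804688)
tray dark 7421 ((563.5821533203125, -68.515625), (197.80874633789062, 284.90032958984375), 83.49537658691406)
```

{"fn": "send_rows", "kwargs": {
  "plan": [
    {"travel":[0,-1,25],"delta_rot":[0,0,0],"fingers":-1},
    {"travel":[0,0,25],"delta_rot":[0,0,0],"fingers":-1},
    {"travel":[0,0,25],"delta_rot":[0,0,0],"fingers":-1},
    {"travel":[0,0,25],"delta_rot":[0,0,0],"fingers":-1},
    {"travel":[0,0,0],"delta_rot":[0,0,0],"fingers":1},
    {"travel":[0,0,0],"delta_rot":[0,0,0],"fingers":1},
    {"travel":[0,0,0],"delta_rot":[0,0,0],"fingers":1},
    {"travel":[0,0,0],"delta_rot":[0,0,0],"fingers":1},
    {"travel":[0,0,0],"delta_rot":[0,0,0],"fingers":1},
    {"travel":[0,0,0],"delta_rot":[0,0,0],"fingers":1}
  ],
  "grip_force": 12
}}

```text
clock: 5.08
eef_pos: [520.7, 72.5, 45.4]
eef_rot: [3.137, -0.0, 1.611]
wrist_force: [7.2, -0.1, -1.5]
finger_gap: 63.8
```

{"fn": "send_rows", "kwargs": {
  "plan": [
    {"travel":[0.7,0,-15.6],"delta_rot":[0,0,0],"fingers":1},
    {"travel":[2,0,-15.4],"delta_rot":[0,0,0],"fingers":1},
    {"travel":[8.1,0,-30.1],"delta_rot":[0,0,0],"fingers":1},
    {"travel":[13.2,0,-28.2],"delta_rot":[0,0,0],"fingers":1},
    {"travel":[17.9,0,-25.5],"delta_rot":[0,0,0],"fingers":1},
    {"travel":[22,0,-22],"delta_rot":[0,0,0],"fingers":1},
    {"travel":[25.5,0,-17.9],"delta_rot":[0,0,0],"fingers":1},
    {"travel":[28.2,0,-13.2],"delta_rot":[0,0,0],"fingers":1},
    {"travel":[30.1,0,-8.1],"delta_rot":[0,0,0],"fingers":1}
  ]
}}

```text
clock: 6.2
eef_pos: [514.6, 220.8, 222.3]
eef_rot: [3.136, -0.001, 1.61]
wrist_force: [15.4, 1.0, -6.1]
finger_gap: 63.8
```

```bash
python3 - <<'E'
from h import *
c=camera("scene"); cv2.imwrite("pics/s1.png",c["color"][...,::-1][60:300,300:640])
print(manip.read_state()["finger_gap"],manip.read_state()["wrist_force"])
E
```

```text
63.67625603872848 [10.9910804   1.60753545  3.76596883]
```

View pics/s1.png

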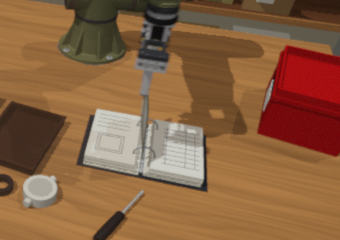

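The divider is held nearly upright at crop pixel (147,110). I'll continue the arc to the left.

{"fn": "send_rows", "kwargs": {
  "plan": [
    {"travel":[31,0,-2.7],"delta_rot":[0,0,0],"fingers":1},
    {"travel":[31,0,2.7],"delta_rot":[0,0,0],"fingers":1},
    {"travel":[30.1,0,8.1],"delta_rot":[0,0,0],"fingers":1},
    {"travel":[28.2,0,13.2],"delta_rot":[0,0,0],"fingers":1},
    {"travel":[25.5,0,17.9],"delta_rot":[0,0,0],"fingers":1},
    {"travel":[22,0,22],"delta_rot":[0,0,0],"fingers":1},
    {"travel":[17.9,0,25.5],"delta_rot":[0,0,0],"fingers":1},
    {"travel":[13.2,0,28.2],"delta_rot":[0,0,0],"fingers":1},
    {"travel":[8.1,0,30.1],"delta_rot":[0,0,0],"fingers":1},
    {"travel":[2,0,15],"delta_rot":[0,0,0],"fingers":1},
    {"travel":[0.7,0,14],"delta_rot":[0,0,0],"fingers":1},
    {"travel":[0,0,0],"delta_rot":[0,0,0],"fingers":1},
    {"travel":[0,0,0],"delta_rot":[0,0,0],"fingers":1}
  ]
}}

```text
clock: 7.88
eef_pos: [506.6, 429.9, 47.4]
eef_rot: [3.137, -0.002, 1.611]
wrist_force: [9.3, 1.8, 0.8]
finger_gap: 63.8
```

{"fn": "send_rows", "kwargs": {
  "plan": [
    {"travel":[0,0,0],"delta_rot":[0,0,0],"fingers":-1},
    {"travel":[0,0,0],"delta_rot":[0,0,0],"fingers":-1},
    {"travel":[0,0,0],"delta_rot":[0,0,0],"fingers":-1},
    {"travel":[0,0,-10],"delta_rot":[0,0,0],"fingers":-1},
    {"travel":[0,0,-30],"delta_rot":[0,0,0],"fingers":-1},
    {"travel":[0,0,-40],"delta_rot":[0,0,0],"fingers":-1},
    {"travel":[0,0,-40],"delta_rot":[0,0,0],"fingers":-1}
  ]
}}

```text
clock: 8.75
eef_pos: [504.7, 429.5, 168.1]
eef_rot: [3.141, -0.0, 1.611]
wrist_force: [1.4, 1.0, 0.5]
finger_gap: 94.1
```

```bash
cat >> h.py <<'E'
def tray(c,w):
    P=w.reshape(-1,3); P=P[np.isfinite(P[:,0])]
    t=P[(P[:,0]>440)&(P[:,0]<720)&(P[:,1]>-190)&(P[:,1]<30)&(P[:,2]>21)&(P[:,2]<33)][:,:2]
    for a in np.arange(-9,9.1,1.):
        R=np.array([[np.cos(np.radians(a)),np.sin(np.radians(a))],[-np.sin(np.radians(a)),np.cos(np.radians(a))]])
        q=t@R.T; lo,hi=np.percentile(q,2.5,axis=0),np.percentile(q,97.5,axis=0)
        yield (np.prod(hi-lo),a,hi-lo,R.T@((hi+lo)/2))
E
python3 - <<'E'
from h import *
c,w=boxes(); cv2.imwrite("pics/t2.png",c["color"][...,::-1])
for r in sorted(tray(c,w),key=lambda r:r[0])[:3]: print("tray",r)
P=w.reshape(-1,3)
t=P[(abs(P[:,0]-505)<110)&(P[:,1]>280)&(P[:,1]<450)&(P[:,2]>28)&(P[:,2]<200)]
print("left z",np.percentile(t[:,2],[5,50,95]),"ymax",t[:,1].max())
E
```

```text
top c [ 731.5 -264.6] size [84.8 83.9] ang 19.6 z 49.5 px [379 120] 783
top c [ 589.1 -248.8] size [64.  64.8] ang 6.4 z 55.4 px [381 185] 746
top c [ 577.3 -382.8] size [63.8 63.4] ang 18.5 z 54.8 px [437 187] 737
top c [ 464.5 -246.1] size [63.1 62.5] ang 87.9 z 55.0 px [383 239] 773
top c [ 462.1 -396.2] size [63.2 63.8] ang 3.1 z 52.8 px [447 238] 776
tray (np.float64(43064.1177991762), np.float64(-6.0), array([241.59480906, 178.2493505 ]), array([584.2207062 , -81.74749163]))
tray (np.float64(43158.05681182206), np.float64(-7.0), array([241.75388016, 178.52063753]), array([584.34335585, -81.74771313]))
tray (np.float64(43341.32570568757), np.float64(-5.0), array([241.69953941, 179.31902481]), array([584.24646892, -81.71327463]))
left z [34.58478693 37.16598574 40.61875333] ymax 441.9501984495847
```

View pics/t2.png

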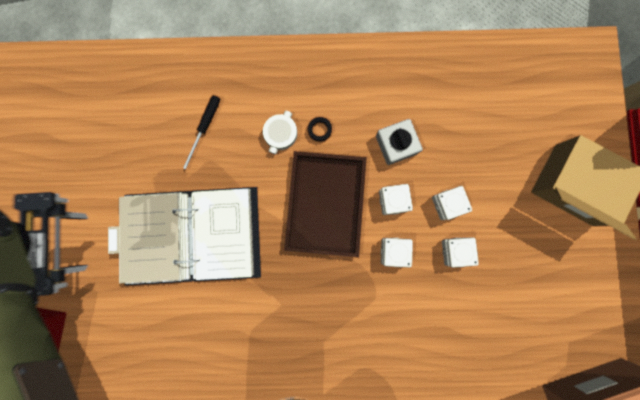

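The divider lies flat on the left, with its tab at pixel (113,241), and the boxes haven't moved. I'll press the lids next.

{"fn": "send_rows", "kwargs": {
  "plan": [
    {"travel":[-48.7,4.1,5.3],"delta_rot":[0,0,0],"fingers":1},
    {"travel":[-48.7,4.1,5.3],"delta_rot":[0,0,0],"fingers":1},
    {"travel":[-48.7,4.1,5.3],"delta_rot":[0,0,0],"fingers":1},
    {"travel":[-48.7,4.1,5.3],"delta_rot":[0,0,0],"fingers":1},
    {"travel":[-48.7,4.1,5.3],"delta_rot":[0,0,0],"fingers":1},
    {"travel":[-48.7,4.1,5.3],"delta_rot":[0,0,0],"fingers":1},
    {"travel":[-48.7,4.1,5.3],"delta_rot":[0,0,0],"fingers":1},
    {"travel":[-48.7,4.1,5.3],"delta_rot":[0,0,0],"fingers":1},
    {"travel":[-48.7,4.1,5.3],"delta_rot":[0,0,0],"fingers":1},
    {"travel":[-48.7,4.1,5.3],"delta_rot":[0,0,0],"fingers":1},
    {"travel":[-48.7,4.1,5.3],"delta_rot":[0,0,0],"fingers":1},
    {"travel":[-48.7,4.1,5.3],"delta_rot":[0,0,0],"fingers":1},
    {"travel":[-48.7,4.0,5.3],"delta_rot":[0,0,0],"fingers":1},
    {"travel":[-48.7,4.0,5.3],"delta_rot":[0,0,0],"fingers":1},
    {"travel":[0,0,0],"delta_rot":[0,0,0],"fingers":1}
  ]
}}

```text
clock: 10.68
eef_pos: [588.8, -252.3, 91.7]
eef_rot: [3.142, 0.0, 1.607]
wrist_force: [-1.0, 1.7, 0.0]
finger_gap: 0.5
```

{"fn": "send_rows", "kwargs": {
  "plan": [
    {"travel":[0,0,8],"delta_rot":[0,0,0],"fingers":1},
    {"travel":[0,0,8],"delta_rot":[0,0,0],"fingers":1},
    {"travel":[0,0,4],"delta_rot":[0,0,0],"fingers":1},
    {"travel":[0,0,4],"delta_rot":[0,0,0],"fingers":1},
    {"travel":[0,0,0],"delta_rot":[0,0,0],"fingers":1}
  ]
}}

```text
clock: 11.3
eef_pos: [589.4, -248.4, 67.9]
eef_rot: [-3.142, -0.0, 1.612]
wrist_force: [0.1, 2.0, 2.2]
finger_gap: 0.3
```

{"fn": "send_rows", "kwargs": {
  "plan": [
    {"travel":[0,0,2],"delta_rot":[0,0,0],"fingers":1},
    {"travel":[0,0,2],"delta_rot":[0,0,0],"fingers":1},
    {"travel":[0,0,0],"delta_rot":[0,0,0],"fingers":1}
  ]
}}

```text
clock: 11.68
eef_pos: [589.5, -248.5, 65.1]
eef_rot: [3.141, -0.0, 1.612]
wrist_force: [-5.6, 5.7, 13.6]
finger_gap: 0.6
```

{"fn": "send_rows", "kwargs": {
  "plan": [
    {"travel":[0,0,1.5],"delta_rot":[0,0,0],"fingers":1},
    {"travel":[0,0,0],"delta_rot":[0,0,0],"fingers":1}
  ]
}}

```text
clock: 11.92
eef_pos: [589.7, -248.6, 65.0]
eef_rot: [3.141, 0.0, 1.612]
wrist_force: [-10.0, 7.4, 26.6]
finger_gap: 0.5
```

{"fn": "send_rows", "kwargs": {
  "plan": [
    {"travel":[0,0,-12],"delta_rot":[0,0,0],"fingers":1},
    {"travel":[0,0,-20],"delta_rot":[0,0,0],"fingers":1},
    {"travel":[2.5,-41.6,0],"delta_rot":[0,0,0],"fingers":1},
    {"travel":[2.5,-41.6,0],"delta_rot":[0,0,0],"fingers":1},
    {"travel":[2.5,-41.6,0],"delta_rot":[0,0,0],"fingers":1},
    {"travel":[0,0,10],"delta_rot":[0,0,0],"fingers":1},
    {"travel":[0,0,8],"delta_rot":[0,0,0],"fingers":1},
    {"travel":[0,0,4],"delta_rot":[0,0,0],"fingers":1},
    {"travel":[0,0,4],"delta_rot":[0,0,0],"fingers":1},
    {"travel":[0,0,4],"delta_rot":[0,0,0],"fingers":1},
    {"travel":[0,0,1],"delta_rot":[0,0,0],"fingers":1},
    {"travel":[0,0,0],"delta_rot":[0,0,0],"fingers":1}
  ]
}}

```text
clock: 13.42
eef_pos: [465.2, -247.1, 64.9]
eef_rot: [3.141, 0.001, 1.612]
wrist_force: [-10.1, 4.4, 25.7]
finger_gap: 0.3
```

{"fn": "send_rows", "kwargs": {
  "plan": [
    {"travel":[0,0,1],"delta_rot":[0,0,0],"fingers":1},
    {"travel":[0,0,0],"delta_rot":[0,0,0],"fingers":1}
  ]
}}

```text
clock: 13.68
eef_pos: [465.3, -247.2, 64.8]
eef_rot: [3.141, 0.001, 1.612]
wrist_force: [-13.4, 7.0, 37.1]
finger_gap: 0.5
```

{"fn": "send_rows", "kwargs": {
  "plan": [
    {"travel":[0,0,-12],"delta_rot":[0,0,0],"fingers":1},
    {"travel":[0,0,-20],"delta_rot":[0,0,0],"fingers":1},
    {"travel":[-37.2,-2.2,0],"delta_rot":[0,0,0],"fingers":1},
    {"travel":[-37.2,-2.2,0],"delta_rot":[0,0,0],"fingers":1},
    {"travel":[-37.2,-2.2,0],"delta_rot":[0,0,0],"fingers":1},
    {"travel":[-37.2,-2.2,0],"delta_rot":[0,0,0],"fingers":1},
    {"travel":[0,0,10],"delta_rot":[0,0,0],"fingers":1},
    {"travel":[0,0,8],"delta_rot":[0,0,0],"fingers":1},
    {"travel":[0,0,4],"delta_rot":[0,0,0],"fingers":1},
    {"travel":[0,0,4],"delta_rot":[0,0,0],"fingers":1},
    {"travel":[0,0,4],"delta_rot":[0,0,0],"fingers":1},
    {"travel":[0,0,1],"delta_rot":[0,0,0],"fingers":1},
    {"travel":[0,0,0],"delta_rot":[0,0,0],"fingers":1}
  ]
}}

```text
clock: 15.3
eef_pos: [461.8, -395.1, 65.1]
eef_rot: [3.141, 0.0, 1.612]
wrist_force: [-7.6, 6.4, 17.4]
finger_gap: 0.6
```

{"fn": "send_rows", "kwargs": {
  "plan": [
    {"travel":[0,0,0],"delta_rot":[0,0,0],"fingers":1},
    {"travel":[0,0,0],"delta_rot":[0,0,0],"fingers":1}
  ]
}}

```text
clock: 15.55
eef_pos: [461.8, -395.2, 65.1]
eef_rot: [3.141, 0.0, 1.612]
wrist_force: [-6.3, 7.1, 17.4]
finger_gap: 0.3
```

{"fn": "send_rows", "kwargs": {
  "plan": [
    {"travel":[0,0,-12],"delta_rot":[0,0,0],"fingers":1},
    {"travel":[0,0,-20],"delta_rot":[0,0,0],"fingers":1},
    {"travel":[2.5,38.6,0],"delta_rot":[0,0,0],"fingers":1},
    {"travel":[2.5,38.6,0],"delta_rot":[0,0,0],"fingers":1},
    {"travel":[2.5,38.6,0],"delta_rot":[0,0,0],"fingers":1},
    {"travel":[0,0,0],"delta_rot":[0,0,0],"fingers":1},
    {"travel":[0,0,10],"delta_rot":[0,0,0],"fingers":1},
    {"travel":[0,0,8],"delta_rot":[0,0,0],"fingers":1},
    {"travel":[0,0,4],"delta_rot":[0,0,0],"fingers":1},
    {"travel":[0,0,4],"delta_rot":[0,0,0],"fingers":1},
    {"travel":[0,0,4],"delta_rot":[0,0,0],"fingers":1},
    {"travel":[0,0,2],"delta_rot":[0,0,0],"fingers":1},
    {"travel":[0,0,0],"delta_rot":[0,0,0],"fingers":1}
  ]
}}

```text
clock: 17.18
eef_pos: [576.4, -384.3, 65.2]
eef_rot: [3.141, 0.001, 1.61]
wrist_force: [-7.2, 3.8, 14.8]
finger_gap: 0.4
```

{"fn": "send_rows", "kwargs": {
  "plan": [
    {"travel":[0,0,1],"delta_rot":[0,0,0],"fingers":1},
    {"travel":[0,0,0],"delta_rot":[0,0,0],"fingers":1},
    {"travel":[0,0,-20],"delta_rot":[0,0,0],"fingers":-1},
    {"travel":[0,0,-30],"delta_rot":[0,0,0],"fingers":-1},
    {"travel":[45,0,-10],"delta_rot":[0,0,0],"fingers":-1},
    {"travel":[45,0,0],"delta_rot":[0,0,0],"fingers":-1},
    {"travel":[45,0,0],"delta_rot":[0,0,0],"fingers":-1},
    {"travel":[45,0,0],"delta_rot":[0,0,0],"fingers":-1},
    {"travel":[45,0,0],"delta_rot":[0,0,0],"fingers":-1},
    {"travel":[45,0,0],"delta_rot":[0,0,0],"fingers":-1},
    {"travel":[0,0,0],"delta_rot":[0,0,0],"fingers":-1}
  ]
}}

```text
clock: 18.55
eef_pos: [566.0, -111.9, 123.1]
eef_rot: [3.141, 0.0, 1.614]
wrist_force: [0.2, -0.8, 0.8]
finger_gap: 87.1
```

```bash
python3 - <<'E'
from h import *
boxes();boxes("scene")
E
```

```text
top c [ 731.1 -264.5] size [85.5 83.1] ang 20.7 z 49.6 px [379 120] 774
top c [ 589.9 -256.8] size [63.7 47.9] ang 6.0 z 45.9 px [391 185] 443
top c [ 578.2 -384. ] size [63.8 64.9] ang 18.7 z 45.8 px [437 187] 720
top c [ 464.1 -245.8] size [63.9 63.3] ang 87.4 z 45.9 px [383 239] 715
top c [ 462.1 -397. ] size [63.7 64.5] ang 3.6 z 45.8 px [447 238] 754
top c [203.9 575.7] size [  5.2 104.1] ang 79.9 z 53.2 px [ 29 351] 418
scene c [ 581.  -384.9] size [65.3 63.4] ang 18.6 z 44.8 px [213 159] 302
scene c [ 591.9 -250.2] size [69.4 64.2] ang 6.4 z 44.9 px [252 169] 323
scene c [ 732.9 -265. ] size [85.4 82.6] ang 19.8 z 48.7 px [220 196] 424
```

{"fn": "send_rows", "kwargs": {
  "plan": [
    {"travel":[-45.6,5.8,0],"delta_rot":[0,0,0],"fingers":-1},
    {"travel":[-45.6,5.8,0],"delta_rot":[0,0,0],"fingers":-1},
    {"travel":[-45.6,5.8,0],"delta_rot":[0,0,0],"fingers":-1},
    {"travel":[0,0,15],"delta_rot":[0,0,-3.8],"fingers":-1},
    {"travel":[0,0,15],"delta_rot":[0,0,0],"fingers":-1},
    {"travel":[0,0,0],"delta_rot":[0,0,0],"fingers":-1},
    {"travel":[0,0,0],"delta_rot":[0,0,0],"fingers":-1}
  ]
}}

```text
clock: 19.52
eef_pos: [589.1, -250.0, 92.9]
eef_rot: [3.141, 0.0, 1.677]
wrist_force: [0.7, -0.3, 0.4]
finger_gap: 94.1
```

{"fn": "send_rows", "kwargs": {
  "plan": [
    {"travel":[0.5,0,20],"delta_rot":[0,0,0],"fingers":-1},
    {"travel":[0,0,20],"delta_rot":[0,0,0],"fingers":-1},
    {"travel":[0,0,20],"delta_rot":[0,0,0],"fingers":-1},
    {"travel":[0,0,8],"delta_rot":[0,0,0],"fingers":-1},
    {"travel":[0,0,0],"delta_rot":[0,0,0],"fingers":1},
    {"travel":[0,0,0],"delta_rot":[0,0,0],"fingers":1},
    {"travel":[0,0,0],"delta_rot":[0,0,0],"fingers":1},
    {"travel":[0,0,0],"delta_rot":[0,0,0],"fingers":1},
    {"travel":[0,0,0],"delta_rot":[0,0,0],"fingers":1},
    {"travel":[0,0,0],"delta_rot":[0,0,0],"fingers":1},
    {"travel":[0,0,-20],"delta_rot":[0,0,0],"fingers":1},
    {"travel":[0,0,-30],"delta_rot":[0,0,0],"fingers":1},
    {"travel":[0,0,-20],"delta_rot":[0,0,0],"fingers":1},
    {"travel":[0,0,0],"delta_rot":[0,0,0],"fingers":1}
  ],
  "grip_force": 25
}}

```text
clock: 21.28
eef_pos: [589.4, -249.8, 96.2]
eef_rot: [3.139, 0.002, 1.677]
wrist_force: [-0.7, -0.2, -2.2]
finger_gap: 64.0
```

{"fn": "send_rows", "kwargs": {
  "plan": [
    {"travel":[0,0,0],"delta_rot":[0,0,6.1],"fingers":1},
    {"travel":[0,0,0],"delta_rot":[0,0,6.1],"fingers":1},
    {"travel":[40.8,6.6,0],"delta_rot":[0,0,0],"fingers":1},
    {"travel":[40.8,6.6,0],"delta_rot":[0,0,0],"fingers":1},
    {"travel":[40.8,6.6,0],"delta_rot":[0,0,0],"fingers":1},
    {"travel":[40.8,6.6,0],"delta_rot":[0,0,0],"fingers":1},
    {"travel":[40.8,6.6,0],"delta_rot":[0,0,0],"fingers":1},
    {"travel":[0,0,15],"delta_rot":[0,0,0],"fingers":1},
    {"travel":[0,0,0],"delta_rot":[0,0,0],"fingers":1},
    {"travel":[0,0,0],"delta_rot":[0,0,0],"fingers":1}
  ]
}}

```text
clock: 22.52
eef_pos: [643.0, -51.3, 79.0]
eef_rot: [-3.141, 0.0, 1.463]
wrist_force: [-0.6, -0.3, -1.2]
finger_gap: 63.6
```

{"fn": "send_rows", "kwargs": {
  "plan": [
    {"travel":[1,0.5,20],"delta_rot":[0,0,0],"fingers":1},
    {"travel":[0,0,20],"delta_rot":[0,0,0],"fingers":1},
    {"travel":[0,0,6],"delta_rot":[0,0,0],"fingers":1},
    {"travel":[0,0,2],"delta_rot":[0,0,0],"fingers":1},
    {"travel":[0,0,0],"delta_rot":[0,0,0],"fingers":1},
    {"travel":[0,0,0],"delta_rot":[0,0,0],"fingers":1}
  ]
}}

```text
clock: 23.28
eef_pos: [644.2, -49.3, 31.9]
eef_rot: [3.141, 0.0, 1.464]
wrist_force: [-0.3, -0.2, -2.1]
finger_gap: 63.7
```

{"fn": "send_rows", "kwargs": {
  "plan": [
    {"travel":[0,0,1.5],"delta_rot":[0,0,0],"fingers":1},
    {"travel":[0,0,0],"delta_rot":[0,0,0],"fingers":1},
    {"travel":[0,0,0],"delta_rot":[0,0,0],"fingers":-0.62},
    {"travel":[0,0,0],"delta_rot":[0,0,0],"fingers":-0.62},
    {"travel":[0,0,0],"delta_rot":[0,0,0],"fingers":-0.62},
    {"travel":[0,0,-15],"delta_rot":[0,0,0],"fingers":-0.62},
    {"travel":[0,0,-30],"delta_rot":[0,0,0],"fingers":-0.62},
    {"travel":[0,0,-20],"delta_rot":[0,0,0],"fingers":-1},
    {"travel":[0,0,0],"delta_rot":[0,0,0],"fingers":-1},
    {"travel":[0,0,0],"delta_rot":[0,0,0],"fingers":-1}
  ]
}}

```text
clock: 24.52
eef_pos: [643.5, -49.2, 94.0]
eef_rot: [-3.14, -0.0, 1.464]
wrist_force: [0.0, -0.5, -0.2]
finger_gap: 93.9
```

```bash
python3 - <<'E'
from h import *
c,w=boxes();boxes("scene"); cv2.imwrite("pics/t3.png",c["color"][...,::-1])
for t in ("tray",): print([np.round(W(c,d["at"])).tolist() for d in tip_of(t,"top")[:2]])
E
```

```text
top c [ 731.7 -265. ] size [84.6 83.2] ang 19.2 z 49.4 px [379 120] 770
top c [ 578.3 -384.3] size [63.8 64.2] ang 18.7 z 45.9 px [437 187] 716
top c [ 464.3 -245.7] size [63.7 63.2] ang 86.9 z 45.9 px [383 239] 741
top c [ 462.2 -397.2] size [63.2 64.2] ang 3.6 z 45.9 px [447 238] 753
top c [204.7 575.9] size [  6.7 104.5] ang 80.0 z 52.6 px [ 30 351] 391
scene c [ 580.6 -385.3] size [64.1 63.5] ang 18.6 z 44.9 px [213 159] 300
scene c [647.  -48.1] size [61.  67.2] ang 82.6 z 49.7 px [311 194] 330
scene c [ 734.8 -264.7] size [85.6 82.1] ang 18.9 z 48.8 px [220 196] 407
[[582.0, -80.0, 1.0]]
```

View pics/t3.png

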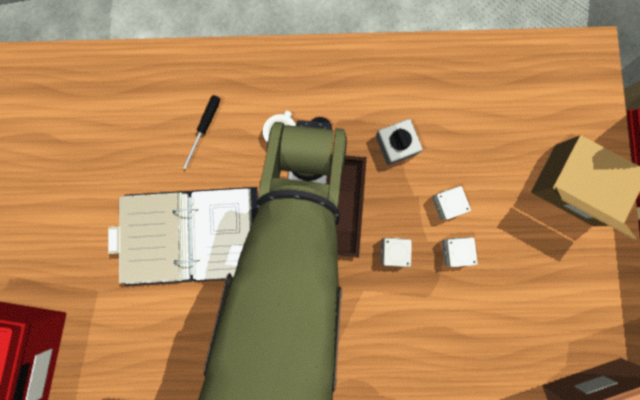

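The left-far slot is filled and the other boxes show no change. Box B is next.

{"fn": "send_rows", "kwargs": {
  "plan": [
    {"travel":[-35.7,-26.3,0],"delta_rot":[0,0,0],"fingers":-1},
    {"travel":[-35.7,-26.3,0],"delta_rot":[0,0,0],"fingers":-1},
    {"travel":[-35.7,-26.3,0],"delta_rot":[0,0,0],"fingers":-1},
    {"travel":[-35.7,-26.3,0],"delta_rot":[0,0,0],"fingers":-1},
    {"travel":[-35.7,-26.3,0],"delta_rot":[0,0,0],"fingers":-1},
    {"travel":[-35.7,-26.3,0],"delta_rot":[0,0,0],"fingers":-1},
    {"travel":[0,0,0],"delta_rot":[0,0,-3.5],"fingers":-1},
    {"travel":[0,0,0],"delta_rot":[0,0,0],"fingers":-1},
    {"travel":[0,0,0],"delta_rot":[0,0,0],"fingers":-1}
  ]
}}

```text
clock: 25.8
eef_pos: [464.4, -245.1, 94.6]
eef_rot: [-3.141, -0.0, 1.525]
wrist_force: [-0.1, -0.4, -0.2]
finger_gap: 94.0
```

{"fn": "send_rows", "kwargs": {
  "plan": [
    {"travel":[-0.5,0,20],"delta_rot":[0,0,0],"fingers":-1},
    {"travel":[0,0,20],"delta_rot":[0,0,0],"fingers":-1},
    {"travel":[0,0,20],"delta_rot":[0,0,0],"fingers":-1},
    {"travel":[0,0,9.5],"delta_rot":[0,0,0],"fingers":-1},
    {"travel":[0,0,0],"delta_rot":[0,0,0],"fingers":1},
    {"travel":[0,0,0],"delta_rot":[0,0,0],"fingers":1},
    {"travel":[0,0,0],"delta_rot":[0,0,0],"fingers":1},
    {"travel":[0,0,0],"delta_rot":[0,0,0],"fingers":1},
    {"travel":[0,0,0],"delta_rot":[0,0,0],"fingers":1},
    {"travel":[0,0,0],"delta_rot":[0,0,0],"fingers":1},
    {"travel":[0,0,-20],"delta_rot":[0,0,0],"fingers":1},
    {"travel":[0,0,-30],"delta_rot":[0,0,0],"fingers":1},
    {"travel":[0,0,-20],"delta_rot":[0,0,3.4],"fingers":1},
    {"travel":[0,0,0],"delta_rot":[0,0,0],"fingers":1},
    {"travel":[0,0,0],"delta_rot":[0,0,0],"fingers":1}
  ]
}}

```text
clock: 27.68
eef_pos: [463.8, -245.7, 94.3]
eef_rot: [-3.14, -0.001, 1.467]
wrist_force: [0.1, 0.2, -1.9]
finger_gap: 64.3
```

{"fn": "send_rows", "kwargs": {
  "plan": [
    {"travel":[42.6,9.7,0],"delta_rot":[0,0,0],"fingers":1},
    {"travel":[42.6,9.7,0],"delta_rot":[0,0,0],"fingers":1},
    {"travel":[42.6,9.7,0],"delta_rot":[0,0,0],"fingers":1},
    {"travel":[42.6,9.7,0],"delta_rot":[0,0,0],"fingers":1},
    {"travel":[42.6,9.7,0],"delta_rot":[0,0,0],"fingers":1},
    {"travel":[0,0,10],"delta_rot":[0,0,0],"fingers":1},
    {"travel":[0,0,0],"delta_rot":[0,0,0],"fingers":1},
    {"travel":[0,0,0],"delta_rot":[0,0,0],"fingers":1}
  ]
}}

```text
clock: 28.68
eef_pos: [534.4, -40.1, 85.0]
eef_rot: [-3.141, 0.0, 1.465]
wrist_force: [0.1, 0.2, -1.0]
finger_gap: 64.0
```

{"fn": "send_rows", "kwargs": {
  "plan": [
    {"travel":[0,0,20],"delta_rot":[0,0,0],"fingers":1},
    {"travel":[0,0,20],"delta_rot":[0,0,0],"fingers":1},
    {"travel":[0,0,10],"delta_rot":[0,0,0],"fingers":1},
    {"travel":[0,0,3],"delta_rot":[0,0,0],"fingers":1},
    {"travel":[0,0,1],"delta_rot":[0,0,0],"fingers":1},
    {"travel":[0,0,0],"delta_rot":[0,0,0],"fingers":1}
  ]
}}

```text
clock: 29.42
eef_pos: [535.0, -39.3, 31.9]
eef_rot: [3.141, 0.0, 1.466]
wrist_force: [-0.6, -0.3, -0.5]
finger_gap: 64.1
```

{"fn": "send_rows", "kwargs": {
  "plan": [
    {"travel":[0,0,1.5],"delta_rot":[0,0,0],"fingers":1},
    {"travel":[0,0,0],"delta_rot":[0,0,0],"fingers":1},
    {"travel":[0,0,0],"delta_rot":[0,0,0],"fingers":-0.62},
    {"travel":[0,0,0],"delta_rot":[0,0,0],"fingers":-0.62},
    {"travel":[0,0,0],"delta_rot":[0,0,0],"fingers":-0.62},
    {"travel":[0,0,-15],"delta_rot":[0,0,0],"fingers":-0.62},
    {"travel":[0,0,-30],"delta_rot":[0,0,0],"fingers":-0.62},
    {"travel":[0,0,-20],"delta_rot":[0,0,0],"fingers":-1},
    {"travel":[0,0,0],"delta_rot":[0,0,0],"fingers":-1},
    {"travel":[0,0,0],"delta_rot":[0,0,0],"fingers":-1}
  ]
}}

```text
clock: 30.68
eef_pos: [534.4, -39.2, 94.4]
eef_rot: [-3.141, -0.0, 1.466]
wrist_force: [-1.0, -0.7, -0.9]
finger_gap: 93.8
```

```bash
python3 - <<'E'
from h import *
boxes();boxes("scene")
E
```

```text
top c [ 731.1 -263.6] size [85.1 82.7] ang 20.1 z 49.5 px [379 120] 796
top c [660.8 -50.6] size [61.7 28.1] ang 84.4 z 50.7 px [299 165] 300
top c [ 578.  -383.3] size [63.6 63.4] ang 18.7 z 45.8 px [437 187] 718
top c [ 462.3 -397.2] size [63.4 64.8] ang 3.3 z 45.8 px [447 238] 744
top c [204.1 575.9] size [  5.7 104.8] ang 80.5 z 53.1 px [ 30 351] 388
scene c [ 580.3 -384.9] size [66.  63.7] ang 18.8 z 44.8 px [213 159] 302
scene c [645.7 -49.8] size [64. 66.] ang 85.4 z 50.0 px [311 194] 439
scene c [ 732.9 -264.8] size [85.1 82.5] ang 19.6 z 48.7 px [220 196] 426
```

{"fn": "send_rows", "kwargs": {
  "plan": [
    {"travel":[-48.3,11.4,0],"delta_rot":[0,0,0],"fingers":-1},
    {"travel":[-48.3,11.4,0],"delta_rot":[0,0,0],"fingers":-1},
    {"travel":[-48.3,11.4,0],"delta_rot":[0,0,0],"fingers":-1},
    {"travel":[-48.3,11.4,0],"delta_rot":[0,0,0],"fingers":-1},
    {"travel":[-48.3,11.4,0],"delta_rot":[0,0,0],"fingers":-1},
    {"travel":[-48.3,11.4,0],"delta_rot":[0,0,0],"fingers":-1},
    {"travel":[-48.3,11.4,0],"delta_rot":[0,0,0],"fingers":-1},
    {"travel":[0,0,0],"delta_rot":[0,0,-8.2],"fingers":-1},
    {"travel":[0,0,0],"delta_rot":[0,0,-8.2],"fingers":-1},
    {"travel":[0,0,0],"delta_rot":[0,0,-8.2],"fingers":-1},
    {"travel":[0,0,0],"delta_rot":[0,0,0],"fingers":-1},
    {"travel":[0,0,0],"delta_rot":[0,0,0],"fingers":-1}
  ]
}}

```text
clock: 32.28
eef_pos: [578.6, -383.7, 94.4]
eef_rot: [-3.141, -0.001, 1.892]
wrist_force: [-0.1, -0.4, 0.2]
finger_gap: 94.0
```

```bash
python3 - <<'E'
from h import *
boxes("scene");boxes()
E
```

```text
scene c [535.9 -40.4] size [63.6 68.8] ang 82.2 z 49.8 px [327 171] 368
scene c [646.1 -49.5] size [63.1 66.4] ang 84.9 z 49.6 px [311 194] 440
scene c [ 734.  -264.9] size [85.  83.4] ang 20.1 z 48.8 px [220 196] 424
top c [ 731.4 -263.8] size [84.2 83.5] ang 19.2 z 49.4 px [379 120] 807
top c [643.2 -48.6] size [63.9 64. ] ang 84.8 z 50.6 px [297 165] 713
top c [ 577.5 -381.9] size [63.9 60.6] ang 17.4 z 45.8 px [436 187] 631
top c [534.5 -39.5] size [63.7 63.8] ang 82.4 z 50.8 px [294 210] 732
top c [204.5 575.6] size [  6.  106.7] ang 80.7 z 53.1 px [ 30 351] 413
```

{"fn": "send_rows", "kwargs": {
  "plan": [
    {"travel":[0,0,20],"delta_rot":[0,0,0],"fingers":-1},
    {"travel":[0,0,20],"delta_rot":[0,0,0],"fingers":-1},
    {"travel":[0,0,20],"delta_rot":[0,0,0],"fingers":-1},
    {"travel":[0,0,9.5],"delta_rot":[0,0,0],"fingers":-1},
    {"travel":[0,0,0],"delta_rot":[0,0,0],"fingers":1},
    {"travel":[0,0,0],"delta_rot":[0,0,0],"fingers":1},
    {"travel":[0,0,0],"delta_rot":[0,0,0],"fingers":1},
    {"travel":[0,0,0],"delta_rot":[0,0,0],"fingers":1},
    {"travel":[0,0,0],"delta_rot":[0,0,0],"fingers":1},
    {"travel":[0,0,0],"delta_rot":[0,0,0],"fingers":1},
    {"travel":[0,0,-20],"delta_rot":[0,0,0],"fingers":1},
    {"travel":[0,0,-30],"delta_rot":[0,0,0],"fingers":1},
    {"travel":[0,0,-20],"delta_rot":[0,0,0],"fingers":1},
    {"travel":[0,0,0],"delta_rot":[0,0,8.2],"fingers":1},
    {"travel":[0,0,0],"delta_rot":[0,0,8.2],"fingers":1},
    {"travel":[0,0,0],"delta_rot":[0,0,8.2],"fingers":1},
    {"travel":[0,0,0],"delta_rot":[0,0,0],"fingers":1}
  ]
}}

```text
clock: 34.5
eef_pos: [578.7, -383.8, 95.7]
eef_rot: [3.142, 0.0, 1.467]
wrist_force: [0.3, 0.0, -2.2]
finger_gap: 63.8
```

{"fn": "send_rows", "kwargs": {
  "plan": [
    {"travel":[43.7,5,0],"delta_rot":[0,0,0],"fingers":1},
    {"travel":[43.7,5,0],"delta_rot":[0,0,0],"fingers":1},
    {"travel":[43.7,5,0],"delta_rot":[0,0,0],"fingers":1},
    {"travel":[43.7,5,0],"delta_rot":[0,0,0],"fingers":1},
    {"travel":[43.7,5,0],"delta_rot":[0,0,0],"fingers":1},
    {"travel":[43.7,5,0],"delta_rot":[0,0,0],"fingers":1},
    {"travel":[0,0,10],"delta_rot":[0,0,0],"fingers":1},
    {"travel":[0,0,0],"delta_rot":[0,0,0],"fingers":1},
    {"travel":[0,0,0],"delta_rot":[0,0,0],"fingers":1}
  ]
}}

```text
clock: 35.62
eef_pos: [635.8, -127.3, 85.5]
eef_rot: [-3.142, 0.0, 1.466]
wrist_force: [0.4, 0.2, -1.6]
finger_gap: 63.5
```

```bash
python3 - <<'E'
from h import *
boxes("top"); boxes("scene")
E
```

```text
top c [ 731.7 -264.4] size [83.7 82.2] ang 19.0 z 49.5 px [379 120] 566
top c [644.5 -35.9] size [37.6 61.5] ang 83.8 z 50.8 px [297 165] 367
top c [ 462.2 -396.7] size [63.7 62.8] ang 4.2 z 45.9 px [447 238] 743
top c [204.6 575.8] size [  5.8 104.3] ang 80.5 z 53.4 px [ 30 351] 398
scene c [645.4 -48.6] size [61.1 67.4] ang 82.9 z 49.7 px [311 195] 427
scene c [ 733.9 -264.5] size [85.4 82.6] ang 19.3 z 48.7 px [220 196] 402
```

{"fn": "send_rows", "kwargs": {
  "plan": [
    {"travel":[0.5,0,20],"delta_rot":[0,0,0],"fingers":1},
    {"travel":[0,0,20],"delta_rot":[0,0,0],"fingers":1},
    {"travel":[0,0,10],"delta_rot":[0,0,0],"fingers":1},
    {"travel":[0,0,3],"delta_rot":[0,0,0],"fingers":1},
    {"travel":[0,0,1.5],"delta_rot":[0,0,0],"fingers":1},
    {"travel":[0,0,0],"delta_rot":[0,0,0],"fingers":1},
    {"travel":[0,0,1],"delta_rot":[0,0,0],"fingers":1},
    {"travel":[0,0,0],"delta_rot":[0,0,0],"fingers":1}
  ]
}}

```text
clock: 36.72
eef_pos: [636.4, -125.8, 31.0]
eef_rot: [3.14, 0.0, 1.466]
wrist_force: [-2.4, 1.1, 6.2]
finger_gap: 63.8
```

{"fn": "send_rows", "kwargs": {
  "plan": [
    {"travel":[0,0,0],"delta_rot":[0,0,0],"fingers":-0.62},
    {"travel":[0,0,0],"delta_rot":[0,0,0],"fingers":-0.62},
    {"travel":[0,0,0],"delta_rot":[0,0,0],"fingers":-0.62},
    {"travel":[0,0,-15],"delta_rot":[0,0,0],"fingers":-0.62},
    {"travel":[0,0,-30],"delta_rot":[0,0,0],"fingers":-0.62},
    {"travel":[0,0,-20],"delta_rot":[0,0,0],"fingers":-1},
    {"travel":[0,0,0],"delta_rot":[0,0,0],"fingers":-1},
    {"travel":[0,0,0],"delta_rot":[0,0,0],"fingers":-1}
  ]
}}

```text
clock: 37.72
eef_pos: [635.6, -125.6, 94.0]
eef_rot: [-3.14, -0.0, 1.466]
wrist_force: [0.5, 0.4, -1.0]
finger_gap: 94.2
```

{"fn": "send_rows", "kwargs": {
  "plan": [
    {"travel":[-41.1,-20.6,0],"delta_rot":[0,0,0],"fingers":-1},
    {"travel":[-41.1,-20.6,0],"delta_rot":[0,0,0],"fingers":-1},
    {"travel":[-41.1,-20.6,0],"delta_rot":[0,0,0],"fingers":-1},
    {"travel":[-41.1,-20.6,0],"delta_rot":[0,0,0],"fingers":-1},
    {"travel":[-41.1,-20.6,0],"delta_rot":[0,0,0],"fingers":-1},
    {"travel":[-41.1,-20.6,0],"delta_rot":[0,0,0],"fingers":-1},
    {"travel":[-41.1,-20.6,0],"delta_rot":[0,0,0],"fingers":-1},
    {"travel":[0,0,0],"delta_rot":[0,0,-9.6],"fingers":-1},
    {"travel":[0,0,0],"delta_rot":[0,0,0],"fingers":-1},
    {"travel":[0,0,0],"delta_rot":[0,0,0],"fingers":-1}
  ]
}}

```text
clock: 38.98
eef_pos: [462.6, -396.2, 94.3]
eef_rot: [-3.141, -0.001, 1.631]
wrist_force: [-0.2, -0.1, -0.6]
finger_gap: 94.0
```

```bash
python3 - <<'E'
from h import *
c,w=boxes("top"); boxes("scene")
for r in sorted(tray(c,w),key=lambda r:r[0])[:1]: print("tray",r)
cv2.imwrite("pics/t4.png",c["color"][...,::-1])
E
```

```text
top c [ 731.3 -264.2] size [84.5 83.8] ang 19.3 z 49.6 px [379 120] 798
top c [643.2 -48.6] size [63.8 63.8] ang 85.0 z 50.7 px [297 165] 708
top c [ 638.5 -135.9] size [64.1 64.1] ang 84.3 z 50.7 px [334 166] 720
top c [534.5 -39.6] size [63.6 63.8] ang 82.4 z 50.6 px [294 210] 727
top c [ 462.3 -394.9] size [62.8 60.2] ang 3.2 z 46.0 px [447 238] 700
top c [204.  575.9] size [  5.7 105.5] ang 80.4 z 53.0 px [ 29 351] 419
scene c [536.7 -40.8] size [63.6 68.4] ang 84.2 z 49.9 px [327 171] 361
scene c [ 640.5 -137.2] size [65.1 67.5] ang 85.5 z 49.7 px [281 186] 410
scene c [645.7 -49.6] size [64.5 66.5] ang 83.0 z 49.8 px [311 194] 434
scene c [ 734.2 -263.8] size [85.1 83.3] ang 18.6 z 48.6 px [220 196] 424
tray (np.float64(43075.92227169686), np.float64(-6.0), array([241.74500916, 178.18743155]), array([584.24298432, -81.7479664 ]))
```

View pics/t4.png

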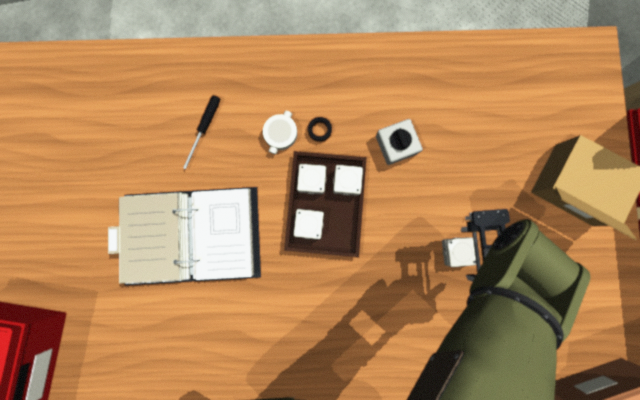

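Three boxes are in the tray at pixels (311,178), (348,180) and (308,224). Box C slid against the right-hand wall, which is probably the knock, but it's still within limits at about -48 mm. Next I grasp the last box.

{"fn": "send_rows", "kwargs": {
  "plan": [
    {"travel":[-0.5,0,20],"delta_rot":[0,0,0],"fingers":-1},
    {"travel":[0,0,20],"delta_rot":[0,0,0],"fingers":-1},
    {"travel":[0,0,20],"delta_rot":[0,0,0],"fingers":-1},
    {"travel":[0,0,9.5],"delta_rot":[0,0,0],"fingers":-1},
    {"travel":[0,0,0],"delta_rot":[0,0,0],"fingers":1},
    {"travel":[0,0,0],"delta_rot":[0,0,0],"fingers":1},
    {"travel":[0,0,0],"delta_rot":[0,0,0],"fingers":1},
    {"travel":[0,0,0],"delta_rot":[0,0,0],"fingers":1},
    {"travel":[0,0,0],"delta_rot":[0,0,0],"fingers":1},
    {"travel":[0,0,0],"delta_rot":[0,0,0],"fingers":1},
    {"travel":[0,0,-20],"delta_rot":[0,0,0],"fingers":1},
    {"travel":[0,0,-30],"delta_rot":[0,0,0],"fingers":1},
    {"travel":[0,0,-20],"delta_rot":[0,0,0],"fingers":1},
    {"travel":[0,0,0],"delta_rot":[0,0,9.5],"fingers":1},
    {"travel":[0,0,0],"delta_rot":[0,0,0],"fingers":1}
  ]
}}

```text
clock: 40.95
eef_pos: [462.5, -397.2, 95.9]
eef_rot: [3.141, 0.0, 1.468]
wrist_force: [-0.2, 0.2, -2.9]
finger_gap: 64.1
```

{"fn": "send_rows", "kwargs": {
  "plan": [
    {"travel":[41.1,4.7,0],"delta_rot":[0,0,0],"fingers":1},
    {"travel":[41.1,4.7,0],"delta_rot":[0,0,0],"fingers":1},
    {"travel":[41.1,4.7,0],"delta_rot":[0,0,0],"fingers":1},
    {"travel":[41.1,4.7,0],"delta_rot":[0,0,0],"fingers":1},
    {"travel":[41.1,4.7,0],"delta_rot":[0,0,0],"fingers":1},
    {"travel":[41.1,4.7,0],"delta_rot":[0,0,0],"fingers":1},
    {"travel":[41.1,4.7,0],"delta_rot":[0,0,0],"fingers":1},
    {"travel":[0,0,10],"delta_rot":[0,0,0],"fingers":1},
    {"travel":[0,0,0],"delta_rot":[0,0,0],"fingers":1},
    {"travel":[0,0,0],"delta_rot":[0,0,0],"fingers":1}
  ]
}}

```text
clock: 42.2
eef_pos: [524.7, -115.3, 85.4]
eef_rot: [-3.141, 0.0, 1.468]
wrist_force: [-0.1, 0.5, -1.9]
finger_gap: 63.6
```

```bash
python3 - <<'E'
from h import *
boxes("scene")
E
```

```text
scene c [535.7 -39.2] size [61.7 68.2] ang 81.5 z 49.5 px [327 172] 361
scene c [ 641.  -136.6] size [63.  66.1] ang 81.9 z 49.8 px [281 186] 413
scene c [645.2 -49.6] size [63.1 68. ] ang 84.6 z 49.5 px [311 194] 439
scene c [ 732.5 -264.8] size [84.7 82.7] ang 19.3 z 48.7 px [220 196] 423
```

{"fn": "send_rows", "kwargs": {
  "plan": [
    {"travel":[0.5,0.5,20],"delta_rot":[0,0,0],"fingers":1},
    {"travel":[0,0,20],"delta_rot":[0,0,0],"fingers":1},
    {"travel":[0,0,10],"delta_rot":[0,0,0],"fingers":1},
    {"travel":[0,0,3],"delta_rot":[0,0,0],"fingers":1},
    {"travel":[0,0,1.5],"delta_rot":[0,0,0],"fingers":1},
    {"travel":[0,0,0],"delta_rot":[0,0,0],"fingers":1},
    {"travel":[0,0,1],"delta_rot":[0,0,0],"fingers":1},
    {"travel":[0,0,0],"delta_rot":[0,0,0],"fingers":1}
  ]
}}

```text
clock: 43.25
eef_pos: [525.7, -114.1, 30.9]
eef_rot: [3.141, 0.0, 1.468]
wrist_force: [-3.3, 0.4, 7.9]
finger_gap: 64.3
```

{"fn": "send_rows", "kwargs": {
  "plan": [
    {"travel":[0,0,0],"delta_rot":[0,0,0],"fingers":-0.62},
    {"travel":[0,0,0],"delta_rot":[0,0,0],"fingers":-0.62},
    {"travel":[0,0,0],"delta_rot":[0,0,0],"fingers":-0.62},
    {"travel":[0,0,-15],"delta_rot":[0,0,0],"fingers":-0.62},
    {"travel":[0,0,-30],"delta_rot":[0,0,0],"fingers":-0.62},
    {"travel":[0,0,-20],"delta_rot":[0,0,0],"fingers":-1},
    {"travel":[0,0,-30],"delta_rot":[0,0,-8.3],"fingers":-1},
    {"travel":[0,0,-30],"delta_rot":[0,0,0],"fingers":-1},
    {"travel":[0,0,0],"delta_rot":[0,0,0],"fingers":-1}
  ]
}}

```text
clock: 44.38
eef_pos: [526.4, -114.2, 157.8]
eef_rot: [3.137, 0.002, 1.612]
wrist_force: [0.2, 0.5, -1.1]
finger_gap: 93.8
```

{"fn": "send_rows", "kwargs": {
  "plan": [
    {"travel":[45.3,0,0],"delta_rot":[0,0,0],"fingers":-1},
    {"travel":[45.3,0,0],"delta_rot":[0,0,0],"fingers":-1},
    {"travel":[45.3,0,0],"delta_rot":[0,0,0],"fingers":-1},
    {"travel":[45.3,0,0],"delta_rot":[0,0,0],"fingers":-1},
    {"travel":[45.3,0,0],"delta_rot":[0,0,0],"fingers":-1},
    {"travel":[45.3,0,0],"delta_rot":[0,0,0],"fingers":-1},
    {"travel":[45.3,0,0],"delta_rot":[0,0,0],"fingers":-1},
    {"travel":[45.3,0,0],"delta_rot":[0,0,0],"fingers":-1},
    {"travel":[45.3,0,0],"delta_rot":[0,0,0],"fingers":-1},
    {"travel":[45.3,0,0],"delta_rot":[0,0,0],"fingers":-1},
    {"travel":[45.3,0.5,0],"delta_rot":[0,0,0],"fingers":-1},
    {"travel":[45.3,0.5,0],"delta_rot":[0,0,0],"fingers":-1},
    {"travel":[0,0,0],"delta_rot":[0,0,0],"fingers":-1},
    {"travel":[0,0,0],"delta_rot":[0,0,0],"fingers":-1}
  ]
}}

```text
clock: 46.12
eef_pos: [503.6, 428.6, 154.2]
eef_rot: [-3.141, 0.001, 1.612]
wrist_force: [0.2, 0.0, -0.3]
finger_gap: 94.1
```

```bash
cat >> h.py <<'E'
def check():
    c,w=boxes("top"); boxes("scene")
    for r in sorted(tray(c,w),key=lambda r:r[0])[:1]: print("tray",r)
    return c,w
E
python3 - <<'E'
from h import *
c,w=check(); P=w.reshape(-1,3)
t=P[(abs(P[:,0]-505)<45)&(P[:,1]>421)&(P[:,1]<450)&(P[:,2]>25)&(P[:,2]<50)]
print("tab",t.min(0),t.max(0),np.median(t[:,2]))
E
```

```text
top c [ 731.5 -264.2] size [84.4 82.5] ang 20.0 z 49.6 px [379 120] 768
top c [643.7 -48.8] size [63.8 63.7] ang 83.6 z 50.8 px [297 165] 697
top c [ 638.6 -135.8] size [63.6 63.4] ang 84.0 z 50.7 px [334 166] 704
top c [534.8 -39.6] size [63.6 63.3] ang 82.4 z 50.7 px [294 210] 727
top c [ 525.  -113.8] size [63.5 63.3] ang 88.3 z 50.8 px [326 214] 723
scene c [ 527.8 -114.7] size [63.8 67. ] ang 81.9 z 49.7 px [303 164] 348
scene c [537.3 -41. ] size [63.7 66.7] ang 84.7 z 49.7 px [327 171] 369
scene c [ 641.1 -136.8] size [62.8 66.8] ang 86.8 z 49.9 px [281 186] 400
scene c [646.4 -50.1] size [64.9 66.9] ang 87.0 z 49.8 px [311 194] 435
scene c [ 733.9 -264.6] size [86.2 83. ] ang 19.8 z 48.7 px [220 196] 417
tray (np.float64(43060.46487443395), np.float64(-6.0), array([241.63850469, 178.20200025]), array([584.28494693, -81.68735835]))
tab [475.32457508 421.17348901  33.64120813] [537.31350715 441.03860776  42.39314866] 37.148420573506996
```

Four boxes are at floor level with lids home (tops about 51 mm), and the divider is still on the left. I'll grip the tab and turn the divider back.

{"fn": "send_rows", "kwargs": {
  "plan": [
    {"travel":[1,2.5,29],"delta_rot":[0,0,0],"fingers":-1},
    {"travel":[0,0,30],"delta_rot":[0,0,0],"fingers":-1},
    {"travel":[0,0,30],"delta_rot":[0,0,0],"fingers":-1},
    {"travel":[0,0,20],"delta_rot":[0,0,0],"fingers":-1},
    {"travel":[0,0,0],"delta_rot":[0,0,0],"fingers":1},
    {"travel":[0,0,0],"delta_rot":[0,0,0],"fingers":1},
    {"travel":[0,0,0],"delta_rot":[0,0,0],"fingers":1},
    {"travel":[0,0,0],"delta_rot":[0,0,0],"fingers":1},
    {"travel":[0,0,0],"delta_rot":[0,0,0],"fingers":1},
    {"travel":[0,0,0],"delta_rot":[0,0,0],"fingers":1}
  ],
  "grip_force": 12
}}

```text
clock: 47.48
eef_pos: [506.8, 430.6, 46.8]
eef_rot: [3.14, -0.001, 1.613]
wrist_force: [2.3, -0.3, 5.6]
finger_gap: 63.7
```

{"fn": "send_rows", "kwargs": {
  "plan": [
    {"travel":[-0.7,0,-15.6],"delta_rot":[0,0,0],"fingers":1},
    {"travel":[-2,0,-15.4],"delta_rot":[0,0,0],"fingers":1},
    {"travel":[-8.1,0,-30.1],"delta_rot":[0,0,0],"fingers":1},
    {"travel":[-13.2,0,-28.2],"delta_rot":[0,0,0],"fingers":1},
    {"travel":[-17.9,0,-25.5],"delta_rot":[0,0,0],"fingers":1},
    {"travel":[-22,0,-22],"delta_rot":[0,0,0],"fingers":1},
    {"travel":[-25.5,0,-17.9],"delta_rot":[0,0,0],"fingers":1},
    {"travel":[-28.2,0,-13.2],"delta_rot":[0,0,0],"fingers":1},
    {"travel":[-30.1,0,-8.1],"delta_rot":[0,0,0],"fingers":1}
  ]
}}

```text
clock: 48.6
eef_pos: [512.5, 282.1, 222.7]
eef_rot: [3.14, -0.001, 1.613]
wrist_force: [6.3, 0.0, -5.2]
finger_gap: 63.8
```

{"fn": "send_rows", "kwargs": {
  "plan": [
    {"travel":[-31,0,-2.7],"delta_rot":[0,0,0],"fingers":1},
    {"travel":[-31,0,2.7],"delta_rot":[0,0,0],"fingers":1},
    {"travel":[-30.1,0,8.1],"delta_rot":[0,0,0],"fingers":1},
    {"travel":[-28.2,0,13.2],"delta_rot":[0,0,0],"fingers":1},
    {"travel":[-25.5,0,17.9],"delta_rot":[0,0,0],"fingers":1},
    {"travel":[-22,0,22],"delta_rot":[0,0,0],"fingers":1},
    {"travel":[-17.9,0,25.5],"delta_rot":[0,0,0],"fingers":1},
    {"travel":[-13.2,0,28.2],"delta_rot":[0,0,0],"fingers":1},
    {"travel":[-8.1,0,30.1],"delta_rot":[0,0,0],"fingers":1},
    {"travel":[-2,0,15],"delta_rot":[0,0,0],"fingers":1},
    {"travel":[-0.7,0,13],"delta_rot":[0,0,0],"fingers":1},
    {"travel":[0,0,0],"delta_rot":[0,0,0],"fingers":1},
    {"travel":[0,0,0],"delta_rot":[0,0,0],"fingers":1}
  ]
}}

```text
clock: 50.22
eef_pos: [520.9, 73.1, 48.9]
eef_rot: [-3.141, 0.001, 1.613]
wrist_force: [-0.4, -4.3, 0.5]
finger_gap: 63.5
```

{"fn": "send_rows", "kwargs": {
  "plan": [
    {"travel":[0,0,2],"delta_rot":[0,0,0],"fingers":1},
    {"travel":[0,0,0],"delta_rot":[0,0,0],"fingers":-1},
    {"travel":[0,0,0],"delta_rot":[0,0,0],"fingers":-1},
    {"travel":[0,0,0],"delta_rot":[0,0,0],"fingers":-1},
    {"travel":[0,0,-10],"delta_rot":[0,0,0],"fingers":-1},
    {"travel":[0,0,-40],"delta_rot":[0,0,0],"fingers":-1},
    {"travel":[0,0,-50],"delta_rot":[0,0,0],"fingers":-1},
    {"travel":[0,0,-50],"delta_rot":[0,0,0],"fingers":-1},
    {"travel":[40,-20,0],"delta_rot":[0,0,0],"fingers":-1},
    {"travel":[40,-20,0],"delta_rot":[0,0,0],"fingers":-1},
    {"travel":[40,-20,0],"delta_rot":[0,0,0],"fingers":-1},
    {"travel":[40,-20,0],"delta_rot":[0,0,0],"fingers":-1},
    {"travel":[40,-10,0],"delta_rot":[0,0,0],"fingers":-1},
    {"travel":[40,0,0],"delta_rot":[0,0,0],"fingers":-1},
    {"travel":[40,0,0],"delta_rot":[0,0,0],"fingers":-1},
    {"travel":[40,0,0],"delta_rot":[0,0,0],"fingers":-1},
    {"travel":[0,0,0],"delta_rot":[0,0,0],"fingers":-1},
    {"travel":[0,0,0],"delta_rot":[0,0,0],"fingers":-1}
  ]
}}

```text
clock: 52.48
eef_pos: [417.8, 388.7, 197.2]
eef_rot: [3.142, 0.0, 1.613]
wrist_force: [-0.2, -0.6, -0.0]
finger_gap: 94.3
```

```bash
python3 - <<'E'
from h import *
c,w=check(); P=w.reshape(-1,3)
for n,x,y0,y1 in (("tab",519,60,82),("board",517,100,220)):
    t=P[(abs(P[:,0]-x)<30)&(P[:,1]>y0)&(P[:,1]<y1)&(P[:,2]>3)]
    print(n,np.percentile(t[:,2],[5,50,95]))
cv2.imwrite("pics/t5.png",c["color"][...,::-1])
E
```

```text
top c [ 731.7 -264.1] size [84.5 82.2] ang 19.6 z 49.4 px [379 120] 775
top c [643.5 -48.9] size [63.2 63.6] ang 83.5 z 50.9 px [297 165] 690
top c [ 638.6 -136. ] size [63.9 63.3] ang 83.9 z 50.7 px [334 166] 701
top c [534.7 -39.8] size [63.4 63.3] ang 82.7 z 50.8 px [294 210] 725
top c [ 525.  -113.8] size [63.4 63.3] ang 88.3 z 50.7 px [326 214] 722
scene c [ 526.7 -115.1] size [65.6 68.9] ang 86.2 z 49.7 px [303 164] 352
scene c [537.5 -39.9] size [63.6 66. ] ang 82.6 z 49.8 px [327 171] 365
scene c [ 641.8 -137.3] size [65.7 66.5] ang 85.2 z 49.8 px [281 186] 412
scene c [645.3 -49.6] size [63.8 65.8] ang 85.1 z 50.0 px [311 194] 431
scene c [ 732.9 -264.8] size [85.3 82.8] ang 18.9 z 48.6 px [220 196] 418
tray (np.float64(43029.88279738872), np.float64(-6.0), array([241.62975519, 178.08188716]), array([584.29623473, -81.7661082 ]))
tab [34.63209004 37.25323544 39.68512215]
board [34.89996173 37.34197156 39.90055834]
```

View pics/t5.png

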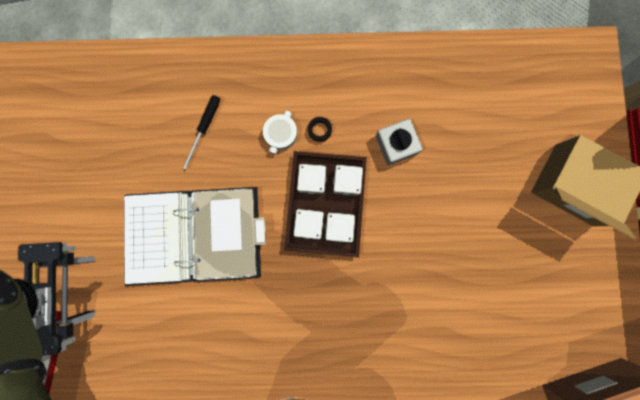

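The divider is flat on the right (tab at pixel (260,231)). Four boxes are in the tray at (311,178), (348,180), (308,224) and (340,227), and the bystanders haven't moved. The arm is clear, so I'm handing in.

```bash
python3 -c "
from cell import manip
print(manip.sign_off())"
```

```text
the job is handed in; nothing more can be done
None
```

The job is done and handed in; sign-off gives no verdict. I turned the divider over to the left, pressed all four lids home, stood the boxes in the tray, and turned the divider back to the right. The arm ended clear of everything after about 52.5 s.

**Last checks before hand-in:**
- **Divider:** board and tab both read about 37.3 mm high, the same as at the start, so it lies flat on the right.
- **Boxes:** all four tops read about 51 mm above the bench in the top camera, which matches the tray floor (5 mm) plus a closed box (46 mm). The scene camera reads about 1 mm lower throughout.
- **Bystanders:** the isolator reads within about 1 mm of its start. The ceiling box, screwdriver and tape roll look unmoved in the picture, but I did not re-measure them.

**One irregularity:** the far-right box slid about 10 mm after I released it, probably the announced knock. It rests against the tray wall at about y = -48 mm (limit ±53 mm), so I left it there.

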